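# Right the fallen throwing gauge and refit its pointer

### The job

The potter's throwing gauge (round base, square post, eye block on top) has been knocked over: stand it upright on its base on the table. Then take the wooden pointer rod from its rest and pass it through the eye at the top of the standing gauge, about half way, so that it stays there sticking out on both sides. Leave the pots, jar, mug and bowl standing where they are.

Things in the scene. Friction and masses are not known exactly. Their poses are not given: they have to be found in the camera images.
- gauge: Throwing gauge, 0.5 kg, all bare aluminium, lying on its side at first. Base disc 90 mm across, 18 thick; square post 16 x 16 from 18 to 130; eye block 30 (x) by 40 (y) by 40 mm from 130 to 170. Centre of mass at about z = 49. Origin: centre of the underside; z along the post to the eye block, x along the eye's bore. As it lies, y is level and the post slopes 11 degrees down to the block.
- gauge_eye (a point): Centre of the eye: a straight through hole, 20 mm in diameter and 30 mm long, through the eye block, 150 mm above the gauge's underside. Axes as the gauge's: the bore runs along x, open at both ends.
- rod: Pointer rod: straight round dark wooden dowel, 10 mm in diameter, 220 mm long, 20 g, same at both ends. Origin: its middle, on its axis; x runs along the rod. At the start it lies level on the rest, its axis 31 mm above the table.
- rest: White ceramic tool rest, fixed to the table: foot plate 76 x 50 x 8 mm with two notched uprights, each 10 mm thick (x) and 29 mm wide (y), 36 mm high, at x = -32 and +32 mm, whose notches (13 mm wide) carry the rod along x. Origin: centre of its underside.
- pitcher: Unglazed white jug with a handle, 110 mm across, 190 mm high; bystander. Origin: centre of its underside.
- bud_vase: Unglazed white vase without a handle, 72 mm across, 130 mm high; bystander. Origin: centre of its underside.
- bowl: Unglazed white bowl, 110 mm across, 50 mm high; bystander. Origin: centre of its underside.
- jar: Closed glaze jar, 50 mm across, 60 mm high; bystander. Origin: centre of its underside.
- mug: Glazed mug, 80 mm across, 85 mm high; bystander. Origin: centre of its underside.
Not all that is in view belongs to the job. Leave any purple look-alike of the gauge alone.

How it is judged:
By the outcome, as a careful person would: the job done as asked, in the order asked, and still so for the second after the job is handed in, with the robot touching nothing.
It also fails if it takes over 64 s, if anything falls off the work surface, if the arm or the gripper's body presses on something with over 40 N, if the wrist force passes 120 N, or if a joint passes its speed limit or range.

### The arm

A 6-joint arm with a two-finger parallel gripper is mounted at the origin on the work surface. World frame = base frame: x ahead of the robot, y to its left, z up, the work surface at z = 0. Lengths are in m, angles in rad, forces in N, time in s.
With the tool pointing down it reaches from about 0.4 to 0.825 m from the base axis. Payload 7 kg.
Tool frame: the origin (TCP) lies at the very end of the fingers, on their centre line; the grasp point (between the pads) lies 19 mm behind it; z points along the fingers, y is the line along which they close (so a half turn about z gives the same grasp; the last joint's range is limited). The gripper opens to 88 mm and grips with 3 to 60 N. Pads are 19 mm wide; open, the fingers measure 130 mm over their backs; the gripper's body (78 mm by 193 mm) begins 47 mm behind the grasp point.
Start: joints at [-0.989, 0.359, 0.012, 0, -1.224, -0.288], TCP at [0.195, -0.646, 0.227] pointing down, gripper open.
Joint ranges: [-3.07, 3.07], [-1.43, 2.12], [-1.02, 1.25], [-3.03, 1.67], [-3.05, -0], [-3.03, 3.03]. Speed limits (rad/s): [2.39, 2.39, 3.01, 3.14, 3.14, 3.14].

### API

Orientations are given as [roll, pitch, yaw] about the fixed x, y, z axes, in that order (R = Rz(yaw) Ry(pitch) Rx(roll)).
In Python, from station import arm gives the robot as it stands.
- The arm moves only by the tool step_arm, never from a script. Its argument "rows" is a list of rows, each a list of 5 numbers: the shift along the world's x, y, z in m, then the turn about the world's z in rad, then the finger opening in m, from 0 to 0.0876. In form: [[x, y, z, spin, gripper], ...]. A call has 1 to 20 rows; each row is the pose to reach, as a shift and turn from the pose commanded when the call began; what a row does not reach only later rows make up. A row lasts 1/10 s, in which the tool goes at most 50 mm and 8.59 degrees, less where a joint would pass 70% of its speed; a pose out of reach is approached as far as the arm can. A call with a gripper value outside its range is refused whole. The fingers move at their own pace and stop on an object; "newtons" is the grip in N (left out, the last holds). Time passes only in rows, so rows that repeat a pose let the fingers close. It gives the time, the measured TCP pose, the force, the opening and the grip force at its end, in the units of the state.
- arm.get_state(): the state, without advancing time (a new reading comes with each control period).
- arm.grab_frame(name): name is "scene" or "top" or "wrist"; returns a dict with "color" (400x640x3 uint8, blue, green, red), "vfov" (degrees; the focal length in pixels is half the picture's height over the tangent of half this angle, whatever the lens; pixels are square), "cx", "cy" (the principal point, pixels), "rvec" (rotation vector, rad) and "tvec" (3), from world to camera coordinates, as OpenCV has them. Camera axes: x right, y down, z forward; pixel columns grow to the right and rows downward; lengths in m; the calibration is good to about 2 mm. A picture is of the moment at which its call begins. There is no depth.
- arm.job_done(): hands the job in; it is judged then, once.
The state is a dict: "t": time; "q": joint angles; "qd": joint speeds; "joint_efforts": joint torques, N m; "eef_pos": TCP position; "ee_rot": TCP orientation; "force": force on the tool from outside, world axes, zero at the start; "moment": the same for the moment, N m; "width": finger opening in m; "gripper_force": force on a finger pad.
Only numpy, scipy, OpenCV 4.12 (cv2) and the standard library are available. Lean on these libraries where they do the work, as an engineer would, in place of code of your own. Each camera call takes 0.05 s, during which the arm holds its last target. There are 200 camera calls.

## Working session

There is one attempt and no reset: what is moved stays moved. The work goes in short steps, Python scripts to look and compute and a tool call to move; the robot and the scene stay as the last step left them, time stands still between calls to the robot, and variables do not carry over. Pictures are saved under pics/ and viewed, at most 13 in all, crops included, and the job is handed in when it is done.

Besides the shell and the picture viewer there is one more tool, called after "Request:" by a JSON object that holds its "op" and its "data", one argument or row to a line. step_arm: Moves the arm, as the interface text tells. Its arguments: {"type":"object","properties":{"rows":{"type":"array"},"newtons":{"type":"number"}},"required":["rows"]}

```bash
mkdir -p pics
cat > h.py <<'E'
import numpy as np, cv2
from station import arm
def cam(n):
    f=arm.grab_frame(n); F=f["color"].shape[0]/2/np.tan(np.radians(f["vfov"])/2)
    K=np.array([[F,0,f["cx"]],[0,F,f["cy"]],[0,0,1.]]); R=cv2.Rodrigues(np.array(f["rvec"],float))[0]
    return f["color"],K,R,np.array(f["tvec"],float).ravel()
def ray(K,R,t,p):
    d=R.T@np.linalg.inv(K)@np.array([p[0],p[1],1.]); return -R.T@t,d/np.linalg.norm(d)
def onz(c,p,z):
    o,d=ray(*c[1:],p); return o+d*(z-o[2])/d[2]
def tri(c1,p1,c2,p2):
    P=[c[1]@np.c_[c[2],c[3]] for c in(c1,c2)]
    X=cv2.triangulatePoints(P[0],P[1],np.array(p1,float).reshape(2,1),np.array(p2,float).reshape(2,1)).ravel();return X[:3]/X[3]
def proj(c,X):
    q=c[1]@(c[2]@np.asarray(X)+c[3]);return q[:2]/q[2]
E
python3 - <<'E'
from h import *
for n in("scene","top","wrist"):
    c=cam(n); cv2.imwrite(f"pics/{n}0.png",c[0]); print(n,c[1][0,0],-c[2].T@c[3],c[2][2])
print(arm.get_state())
E
```

```text
scene 490.8984703707482 [1.11866526 0.60452033 1.56359705] [-0.36320459 -0.39841419 -0.84222833]
top 501.2864068251145 [ 0.22183275 -0.09992244  1.45380752] [ 1.95032048e-01 -4.63032856e-04 -9.80796761e-01]
wrist 290.24769737996746 [ 0.11478019 -0.66972903  0.38410133] [ 0.29400929  0.08896788 -0.9516529 ]
{'t': 0.15, 'q': array([-9.88908748e-01,  3.59215434e-01,  1.12924995e-02, -2.27194337e-04,
       -1.22409242e+00, -2.88088845e-01]), 'qd': array([ 0.00021011, -0.00195594,  0.00334073,  0.00336262, -0.0012048 ,
       -0.00113638]), 'joint_efforts': array([-1.61402888e-03, -5.83274889e+01,  2.93289006e+01,  7.00119898e+00,
        8.79145169e-03, -9.16497470e-05]), 'eef_pos': array([ 0.19533332, -0.6457509 ,  0.22585742]), 'ee_rot': array([ 3.14036317e+00, -1.41574311e-04, -2.84787116e+00]), 'force': array([ 0.3534826 ,  0.49598228, -0.8823341 ]), 'moment': array([-0.01368596, -0.00722276, -0.0419258 ]), 'gripper_force': 0.0, 'width': 0.08743638387943911}
```

View pics/top0.png

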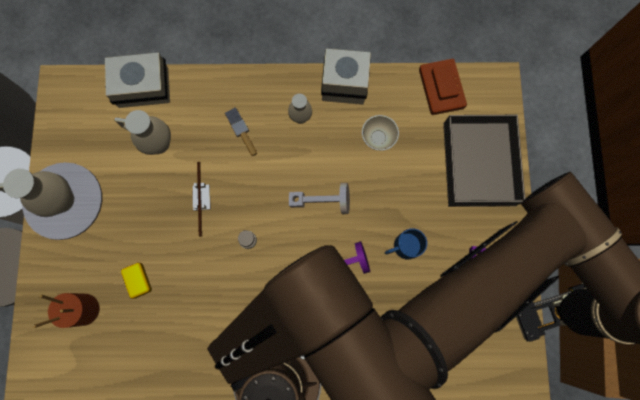

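View pics/scene0.png

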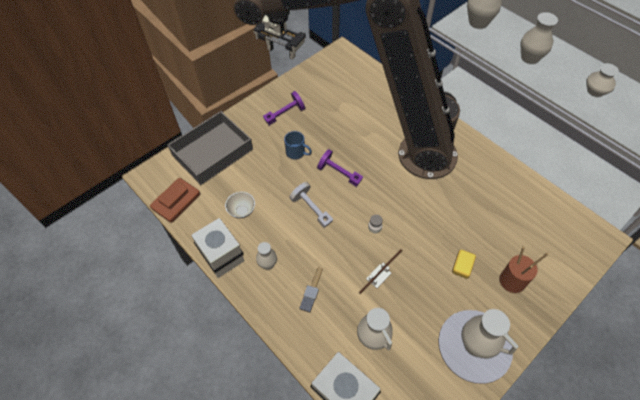

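The top view shows the gauge lying with its eye block at about (296,199) and its base at (344,198), with the bore facing up. The rod is on its rest at (200,198), and the jar is at (247,239). The scene view agrees: gauge (312,205), rod (380,270). Next I'll measure them.

```bash
cat > m.py <<'E'
from h import *
c=cam("top"); im=c[0]; hsv=cv2.cvtColor(im,cv2.COLOR_BGR2HSV)
def blob(m,x0,y0,x1,y1):
    z=np.zeros_like(m); z[y0:y1,x0:x1]=m[y0:y1,x0:x1]
    n,l,s,ce=cv2.connectedComponentsWithStats(z); k=1+np.argmax(s[1:,4]); return l==k
g=blob(((hsv[...,1]<70)&(hsv[...,2]>60)).astype(np.uint8)*255,275,170,365,225)
ys,xs=np.nonzero(g); print("gauge bbox",xs.min(),xs.max(),ys.min(),ys.max())
for x in range(xs.min(),xs.max()+1,2): 
    q=ys[xs==x]; print(x,q.min(),q.max(),len(q),end=' | ')
print()
r=blob(((hsv[...,2]<75)).astype(np.uint8)*255,185,150,215,245)
y2,x2=np.nonzero(r); print("rod",x2.min(),x2.max(),y2.min(),y2.max())
for y in range(y2.min(),y2.max()+1,6): print(y,x2[y2==y].mean(),len(x2[y2==y]),end=' | ')
a,b=[(x2[y2==y].mean(),y) for y in(y2.min()+1,y2.max()-1)]
print("\nrod ends",onz(c,a,.031),onz(c,b,.031))
for p in((296,199),(344,198)):print(p,onz(c,p,.034),onz(c,p,.045))
cr=cv2.resize(im[150:250,180:365],None,fx=4,fy=4,interpolation=cv2.INTER_CUBIC);cv2.imwrite("pics/crop0.png",cr)
E
python3 m.py
```

```text
gauge bbox 288 348 183 212
288 202 202 1 | 290 192 206 15 | 292 192 206 15 | 294 192 206 12 | 296 192 206 11 | 298 192 206 13 | 300 192 206 15 | 302 192 206 15 | 304 195 202 8 | 306 196 201 6 | 308 196 201 6 | 310 196 202 7 | 312 196 201 6 | 314 196 201 6 | 316 196 201 6 | 318 196 201 6 | 320 196 201 6 | 322 196 201 6 | 324 196 201 6 | 326 195 201 7 | 328 195 201 7 | 330 195 201 7 | 332 195 201 7 | 334 195 201 7 | 336 195 201 7 | 338 195 201 7 | 340 185 206 22 | 342 183 212 30 | 344 183 212 30 | 346 183 212 30 | 348 191 209 18 | 
rod 197 201 162 235
162 198.0 1 | 168 198.5 2 | 174 198.5 2 | 180 198.5 2 | 186 198.5 4 | 192 199.0 1 | 198 199.0 1 | 204 199.5 2 | 210 199.5 4 | 216 199.5 2 | 222 199.5 2 | 228 199.5 2 | 234 200.0 3 | 
rod ends [0.61920151 0.23332246 0.031     ] [0.40921826 0.22117169 0.031     ]
(296, 199) [ 0.50867472 -0.05319222  0.034     ] [ 0.50645241 -0.05355426  0.045     ]
(344, 198) [ 0.51064747 -0.19193309  0.034     ] [ 0.50840987 -0.19122023  0.045     ]
```

View pics/crop0.png

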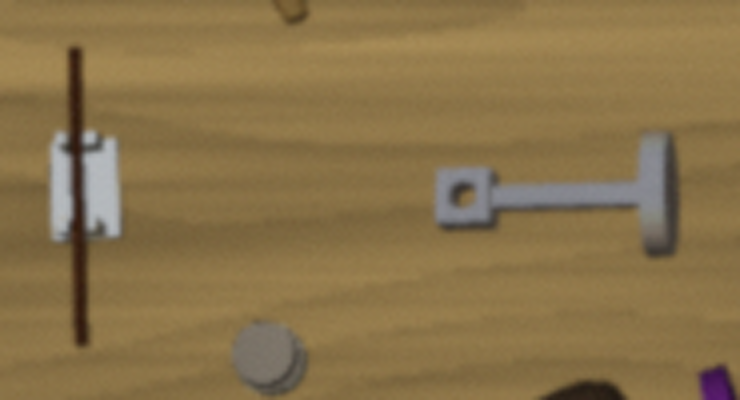

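The crop shows the eye block (with its bore facing up) at about x 0.508, y -0.053, and the post along world y. The rod's middle is at about (0.514, 0.227), with its direction 3° off x. I'll move above the block.

Request:
{"op": "step_arm", "data": {
  "rows": [
    [0.08,0.15,0,0.15,0.0876],
    [0.313,0.593,-0.1,1.277,0.0876],
    [0.313,0.593,-0.1,1.277,0.0876],
    [0.313,0.593,-0.1,1.277,0.0876],
    [0.313,0.593,-0.1,1.277,0.0876],
    [0.313,0.593,-0.1,1.277,0.0876],
    [0.313,0.593,-0.1,1.277,0.0876],
    [0.313,0.593,-0.1,1.277,0.0876],
    [0.313,0.593,-0.1,1.277,0.0876],
    [0.313,0.593,-0.1,1.277,0.0876],
    [0.313,0.593,-0.1,1.277,0.0876],
    [0.313,0.593,-0.1,1.277,0.0876],
    [0.313,0.593,-0.1,1.277,0.0876],
    [0.313,0.593,-0.1,1.277,0.0876],
    [0.313,0.593,-0.1,1.277,0.0876],
    [0.313,0.593,-0.1,1.277,0.0876],
    [0.313,0.593,-0.1,1.277,0.0876],
    [0.313,0.593,-0.1,1.277,0.0876]
  ]
}}

```text
t: 2.0
eef_pos: [0.5081, -0.0539, 0.1268]
ee_rot: [-3.141, 0.0, -1.572]
force: [0.8, 0.9, 0.4]
width: 0.0877
gripper_force: 0.0
```

Run:
```python
from h import *
s=arm.get_state(); print(s["t"],s["eef_pos"],s["ee_rot"],s["q"])
c=cam("wrist"); cv2.imwrite("pics/w1.png",c[0]); print(proj(c,[.508,-.053,.034]),proj(c,s["eef_pos"]))
```

```text
2.0 [ 0.50806528 -0.0539223   0.12678207] [-3.14137109e+00  7.87950660e-05 -1.57207200e+00] [ 2.79082346e-01  1.81153476e-01 -4.82918442e-01 -1.83063348e-05
 -9.06489698e-01 -2.80346740e-01]
[320.33294468 203.09530533] [319.83637484 250.20586484]
```

View pics/w1.png

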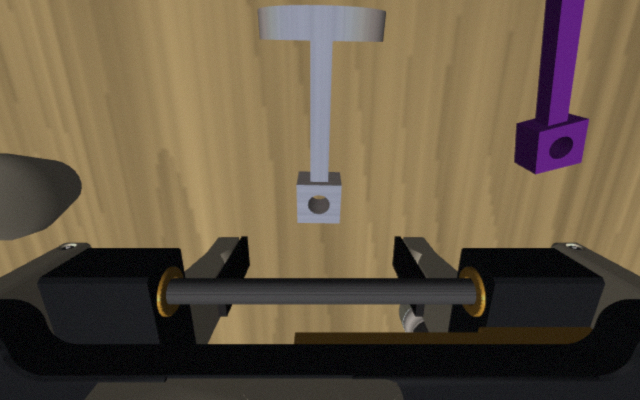

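The wrist view shows the eye hole at (319,205), as predicted. I'll descend, grip lightly, then swing the gauge up along an arc.

Request:
{"op": "step_arm", "data": {
  "rows": [
    [0,-0.002,-0.05,0,0.0876],
    [0,-0.002,-0.09,0,0.0876],
    [0,-0.002,-0.11,0,0.0876],
    [0,-0.002,-0.123,0,0.0876],
    [0,-0.002,-0.123,0,0.0876],
    [0,-0.002,-0.123,0,0.03],
    [0,-0.002,-0.123,0,0.03],
    [0,-0.002,-0.123,0,0.03],
    [0,-0.002,-0.123,0,0.03],
    [0,-0.002,-0.123,0,0.03],
    [0,-0.002,-0.123,0,0.03],
    [0,-0.002,-0.123,0,0.03]
  ],
  "newtons": 12
}}

```text
t: 3.25
eef_pos: [0.5088, -0.0549, 0.0038]
ee_rot: [-3.141, 0.0, -1.571]
force: [0.6, 0.3, 2.3]
width: 0.0402
gripper_force: 12.0
```

Request:
{"op": "step_arm", "data": {
  "rows": [
    [0,-0.003,0.013,0,0.03],
    [0,-0.006,0.027,0,0.03],
    [0,-0.014,0.046,0,0.03],
    [0,-0.023,0.065,0,0.03],
    [0,-0.035,0.082,0,0.03],
    [0,-0.049,0.097,0,0.03],
    [0,-0.065,0.11,0,0.03],
    [0,-0.082,0.121,0,0.03],
    [0,-0.1,0.13,0,0.03],
    [0,-0.12,0.136,0,0.03],
    [0,-0.14,0.14,0,0.03],
    [0,-0.161,0.141,0,0.03],
    [0,-0.181,0.14,0,0.03],
    [0,-0.201,0.138,0,0.03],
    [0,-0.201,0.138,0,0.03],
    [0,-0.201,0.138,0,0.03],
    [0,-0.201,0.138,0,0.03],
    [0,-0.201,0.138,0,0.03]
  ],
  "newtons": 12
}}

```text
t: 5.05
eef_pos: [0.508, -0.2557, 0.1416]
ee_rot: [3.141, -0.0, -1.57]
force: [-2.1, -2.5, 3.0]
width: 0.04
gripper_force: 12.0
```

Run:
```python
from h import *
a=cam("scene");b=cam("top")
v=np.hstack([cv2.resize(a[0][120:270,230:400],None,fx=2.3,fy=2.3),cv2.resize(b[0][120:270,270:440],None,fx=2.3,fy=2.3)])
cv2.imwrite("pics/s2.png",v)
s=arm.get_state();print(s["force"],s["moment"])
```

```text
[-3.13857865 -2.16553691  3.06388678] [-0.8926434   1.4436097   0.02394251]
```

View pics/s2.png

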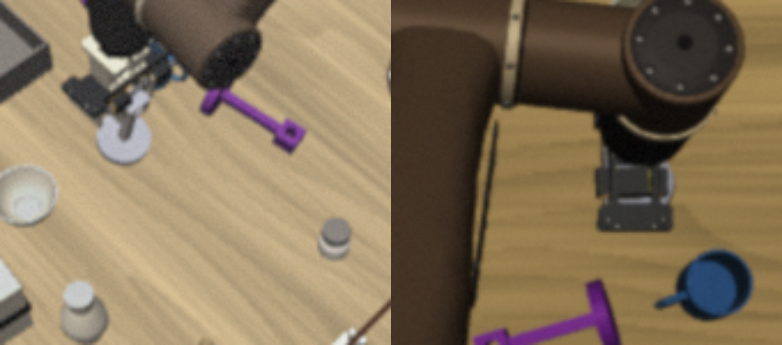

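Run:
```python
from h import *
a=cam("scene");print(proj(a,[.508,-.257,.018]),onz(a,(283.5,178.7),.018))
im=a[0];hsv=cv2.cvtColor(im,cv2.COLOR_BGR2HSV)
m=((hsv[...,1]<60)&(hsv[...,2]>90)).astype(np.uint8)*255
z=np.zeros_like(m);z[150:200,265:305]=m[150:200,265:305]
ct=max(cv2.findContours(z,0,2)[0],key=cv2.contourArea);print(cv2.boundingRect(ct))
# expected rim outline upright
r=np.array([proj(a,[.508+.045*np.cos(t),-.257+.045*np.sin(t),h]) for t in np.linspace(0,6.28,60) for h in(0,.018)]);print(r.min(0),r.max(0))
cv2.imwrite("pics/s3.png",cv2.resize(im[140:210,250:330],None,fx=7,fy=7,interpolation=cv2.INTER_CUBIC))
```

```text
[288.56086926 185.41345206] [ 0.50193338 -0.29386176  0.018     ]
(265, 153, 33, 39)
[276.73301843 175.74018897] [300.5927344  197.92620103]
```

View pics/s3.png

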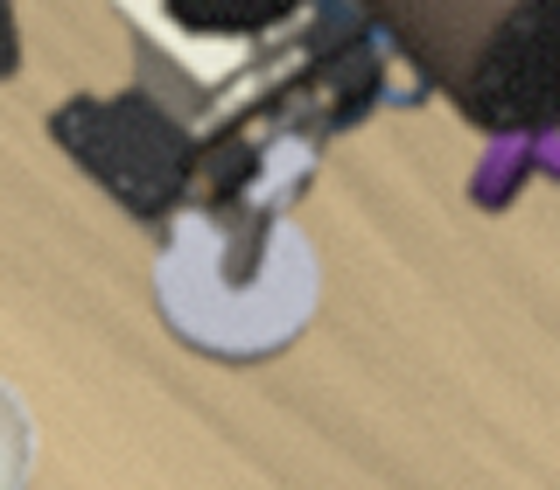

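The base has slid about 30 mm and the gauge still leans about 12°, resting on its near rim. I'll carry on the arc.

Request:
{"op": "step_arm", "data": {
  "rows": [
    [0,-0.01,0.001,0,0.03],
    [0,-0.02,0,0,0.03],
    [0,-0.028,-0.002,0,0.03],
    [0,-0.034,-0.005,0,0.03],
    [0,-0.036,-0.006,0,0.03],
    [0,-0.036,-0.006,0,0.03],
    [0,-0.036,-0.006,0,0.03]
  ],
  "newtons": 8
}}

```text
t: 5.9
eef_pos: [0.5094, -0.294, 0.1369]
ee_rot: [-3.139, -0.002, -1.571]
force: [-1.8, -3.1, 7.1]
width: 0.0404
gripper_force: 8.0
```

```bash
cat > d.py <<'E'
from h import *
a=cam("scene");s=arm.get_state();print(s["eef_pos"],s["force"],s["width"])
im=a[0];hsv=cv2.cvtColor(im,cv2.COLOR_BGR2HSV)
m=((hsv[...,1]<60)&(hsv[...,2]>100)).astype(np.uint8)*255
z=np.zeros_like(m);z[150:205,262:305]=m[150:205,262:305]
ct=max(cv2.findContours(z,0,1)[0],key=cv2.contourArea)[:,0]
lo=ct[:,1].max();le=ct[ct[:,1]>175]
print("left",le[:,0].min(),"right",le[:,0].max(),"bottom",lo)
e=s["eef_pos"]
for cy in (e[1],e[1]-.015):
    r=np.array([proj(a,[e[0]+.045*np.cos(t),cy+.045*np.sin(t),.018]) for t in np.linspace(0,6.28,60)]);print(cy,r.min(0),r.max(0))
E
python3 d.py
```

```text
[ 0.50943225 -0.29393444  0.13696111] [-2.13279685 -2.92214924  6.30419355] 0.0401051062801585
left 269 right 293 bottom 190
-0.293934438177535 [270.25018715 170.25463614] [293.73925339 189.56069698]
-0.308934438177535 [267.76181409 167.96762423] [291.18110191 187.15219461]
```

Request:
{"op": "step_arm", "data": {
  "rows": [
    [0,0,0,0,0.048],
    [0,0,0,0,0.06],
    [0,0,0,0,0.075],
    [0,0,0,0,0.08],
    [0,0,0,0,0.08],
    [0,0,0.04,0,0.08],
    [0,0,0.08,0,0.08],
    [0,0.04,0.12,0,0.08],
    [0,0.09,0.12,0,0.08],
    [0,0.14,0.12,0,0.08],
    [0,0.19,0.12,0,0.08],
    [0,0.24,0.12,0,0.08],
    [0,0.24,0.12,0,0.08],
    [0,0.24,0.12,0,0.08]
  ]
}}

```text
t: 7.35
eef_pos: [0.5085, -0.0505, 0.2558]
ee_rot: [-3.141, 0.0, -1.567]
force: [0.5, 0.6, 0.5]
width: 0.0799
gripper_force: 0.0
```

Run:
```python
from h import *
a=cam("scene");b=cam("top");s=arm.get_state();print(s["t"],s["eef_pos"],s["force"])
for c in(a,b): print([proj(c,[.509,-.294,h]).round(1) for h in(.0,.018,.15,.17)])
v=np.hstack([cv2.resize(a[0][130:210,245:325],None,fx=5,fy=5,interpolation=2),cv2.resize(b[0][150:230,340:420],None,fx=5,fy=5,interpolation=2)])
cv2.imwrite("pics/s4.png",v)
```

```text
7.45 [ 0.50844444 -0.05238433  0.25554759] [-0.82488615 -0.14706665  0.73902907]
[array([282.4, 182.4]), array([282.1, 179.7]), array([279.3, 158.8]), array([278.9, 155.4])]
[array([377.8, 200.6]), array([378.6, 199.4]), array([385. , 189.6]), array([386.1, 188. ])]
```

View pics/s4.png

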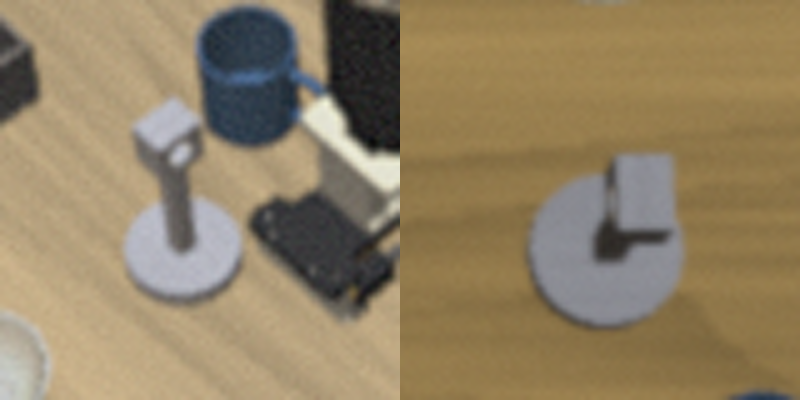

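The gauge stands upright. Its eye is at about (0.508, -0.301, 0.15), with the bore along y. Next I'll go above the rod, towards its far (+x) end.

Request:
{"op": "step_arm", "data": {
  "rows": [
    [0.068,0.283,-0.135,-1.517,0.06],
    [0.068,0.283,-0.135,-1.517,0.06],
    [0.068,0.283,-0.135,-1.517,0.06],
    [0.068,0.283,-0.135,-1.517,0.06],
    [0.068,0.283,-0.135,-1.517,0.06],
    [0.068,0.283,-0.135,-1.517,0.06],
    [0.068,0.283,-0.135,-1.517,0.06],
    [0.068,0.283,-0.135,-1.517,0.06],
    [0.068,0.283,-0.135,-1.517,0.06],
    [0.068,0.283,-0.135,-1.517,0.06],
    [0.068,0.283,-0.135,-1.517,0.06],
    [0.068,0.283,-0.135,-1.517,0.06],
    [0.068,0.283,-0.135,-1.517,0.06],
    [0.068,0.283,-0.135,-1.517,0.06]
  ]
}}

```text
t: 8.85
eef_pos: [0.5767, 0.2305, 0.1206]
ee_rot: [3.142, 0.0, -3.086]
force: [0.5, -0.4, 0.6]
width: 0.06
gripper_force: 0.0
```

Run:
```python
from h import *
s=arm.get_state(); print(s["t"],s["eef_pos"],s["ee_rot"],s["q"])
c=cam("wrist"); cv2.imwrite("pics/w5.png",c[0])
for p in([.514,.227,.036],[.619,.2333,.036],[.409,.2212,.036],[.576,.2306,.036]):print(proj(c,p))
np.savez("w5.npz",K=c[1],R=c[2],t=c[3])
```

```text
8.85 [0.57666374 0.23049269 0.12058927] [ 3.14156654e+00  7.00336934e-05 -3.08630475e+00] [ 6.94240695e-01  3.55861266e-01 -2.50197151e-01  2.53145690e-05
 -9.64666121e-01 -2.20976354e+00]
[320.59490144 133.00864485]
[321.05989953 248.49341884]
[320.6887828  -18.82589519]
[320.74826577 204.71109272]
```

View pics/w5.png

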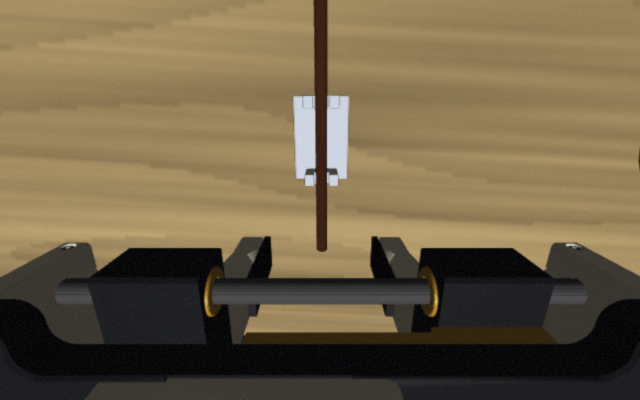

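The wrist view shows the rod aligned between the fingers, its end at (321,251). I'll grip it and lift.

Request:
{"op": "step_arm", "data": {
  "rows": [
    [0,0,-0.045,0,0.06],
    [0,0,-0.08,0,0.06],
    [0,0,-0.1,0,0.06],
    [0,0,-0.108,0,0.06],
    [0,0,-0.108,0,0.05],
    [0,0,-0.108,0,0.0],
    [0,0,-0.108,0,0.0],
    [0,0,-0.108,0,0.0],
    [0,0,-0.108,0,0.0],
    [0,0,-0.108,0,0.0],
    [0,0,-0.108,0,0.0],
    [0,0,-0.108,0,0.0],
    [0,0,-0.108,0,0.0]
  ],
  "newtons": 25
}}

```text
t: 10.2
eef_pos: [0.5766, 0.231, 0.0127]
ee_rot: [3.142, 0.0, -3.088]
force: [0.1, -0.4, 1.5]
width: 0.0089
gripper_force: 25.0
```

Request:
{"op": "step_arm", "data": {
  "rows": [
    [0,0,0.04,0,0],
    [0,0,0.08,0,0],
    [0,0,0.118,0,0],
    [-0.068,-0.31,0.118,1.517,0],
    [-0.068,-0.31,0.118,1.517,0],
    [-0.068,-0.31,0.118,1.517,0],
    [-0.068,-0.31,0.118,1.517,0],
    [-0.068,-0.31,0.118,1.517,0],
    [-0.068,-0.31,0.118,1.517,0],
    [-0.068,-0.31,0.118,1.517,0],
    [-0.068,-0.31,0.118,1.517,0],
    [-0.068,-0.31,0.118,1.517,0],
    [-0.068,-0.31,0.118,1.517,0],
    [-0.068,-0.31,0.118,1.517,0],
    [-0.068,-0.31,0.118,1.517,0],
    [-0.068,-0.31,0.118,1.517,0],
    [-0.068,-0.31,0.118,1.517,0]
  ],
  "newtons": 25
}}

```text
t: 11.9
eef_pos: [0.5084, -0.079, 0.1305]
ee_rot: [3.141, 0.0, -1.572]
force: [-0.2, -0.6, -0.1]
width: 0.0089
gripper_force: 25.0
```

Run:
```python
from h import *
s=arm.get_state(); print(s["t"],s["eef_pos"],s["ee_rot"],s["width"],s["gripper_force"])
c=cam("wrist"); t=cam("top"); a=cam("scene")
v=np.vstack([cv2.resize(c[0][0:240,200:440],(480,480))]); 
w=np.vstack([cv2.resize(t[0][165:225,330:410],(320,240),interpolation=2),cv2.resize(a[0][130:190,260:340],(320,240),interpolation=2)])
cv2.imwrite("pics/w6.png",np.hstack([v,w]))
import pickle;pickle.dump((c,t,a),open("w6.pkl","wb"))
e=s["eef_pos"]
for y in(-.301,-.286,-.316):print("eye",[proj(k,[.508,y,.15]).round(1) for k in(c,t,a)])
print("tip",[proj(k,[e[0],e[1]-.175,.15]).round(1) for k in(c,t,a)])
```

```text
11.9 [ 0.50838363 -0.07904191  0.13051589] [ 3.14147461e+00  8.35743144e-06 -1.57197804e+00] 0.008862779734442319 24.99739944934845
eye [array([ 319.8, -364.3]), array([387.6, 190. ]), array([278.3, 157.5])]
eye [array([ 319.9, -293.1]), array([382., 190.]), array([281., 160.])]
eye [array([ 319.8, -443.1]), array([393.3, 189.9]), array([275.6, 155.1])]
tip [array([ 319. , -162.2]), array([370., 190.]), array([286.7, 165.3])]
```

View pics/w6.png

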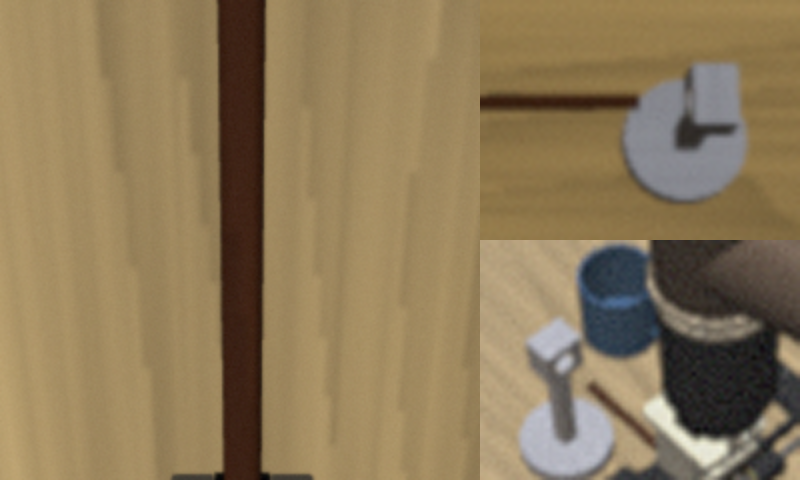

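The rod is aligned with the bore in the top view: tip at (369.5,190.2), eye row about 190. In the scene view the tip is at (288,166.5) and the eye at (280.7,159.5). I'll check the rod's height from the scene line.

Run:
```python
import pickle;from h import *
c,t,a=pickle.load(open("w6.pkl","rb"))
def dark(k,pts):
    g=k[0].astype(float)[...,2]; return g
g=a[0].astype(float)[...,2]
# rod centre row per column in scene, darkness-weighted, vs. projected rod line at z
for x in range(287,302,2):
    ys=np.arange(160,185); col=g[160:185,x]; 
    # window around predicted row
    L=[proj(a,[.508,y,.15]) for y in(-.25,-.15)]; yp=L[0][1]+(x-L[0][0])*(L[1]-L[0])[1]/(L[1]-L[0])[0]
    i0=int(round(yp))-160; w=slice(i0-4,i0+5); bg=np.percentile(col[w],85); d=np.clip(bg-col[w]-15,0,None)
    print(x,round(yp,2),round((d*ys[w]).sum()/max(d.sum(),1),2),col[w].astype(int))
print("px per mm z",(proj(a,[.508,-.2,.15])-proj(a,[.508,-.2,.14]))/10)
gt=t[0].astype(float)[...,2]
print(gt[185:196,355:377].astype(int))
```

```text
287 165.42 166.56 [188 177 174 178 149 108 109 143 166]
289 167.23 167.74 [187 177 156 125  98  90 107 145 174]
291 169.04 169.53 [183 174 154 121  90  91 116 154 178]
293 170.86 171.46 [184 180 154 123  91  94 122 158 178]
295 172.67 173.11 [184 178 155 113  87 108 146 174 179]
297 174.48 174.76 [190 184 169 134  99  91 116 154 172]
299 176.3 176.68 [186 179 158 135  98  94 119 152 178]
301 178.11 178.57 [167 160 153 123  95  93 115 155 175]
px per mm z [-0.01393166 -0.16352871]
[[141 143 143 138 143 142 141 143 142 142 143 143 142 142 142 144 144 141
  144 140 144 139]
 [142 141 142 142 144 142 141 143 144 143 143 143 142 143 145 144 144 143
  141 140 139 135]
 [133 134 134 136 135 136 136 135 138 135 135 134 135 135 138 143 141 138
  134 135 133 132]
 [112 110 109 112 108 109 109 110 109 108 109 108 112 110 121 135 136 136
  133 133 134 135]
 [ 72  70  69  69  69  68  71  70  71  70  69  71  71  72  92 126 133 132
  133 134 134 133]
 [ 56  52  54  53  53  53  54  52  54  53  55  53  57  57  83 122 135 133
  133 135 134 134]
 [ 58  60  56  62  66  66  65  67  64  64  65  67  70  71  91 123 134 133
  133 134 134 133]
 [ 87  83  85  91  97 100 102  98 100  99 101  98 103 103 112 126 135 132
  133 133 131 135]
 [119 121 120 121 123 125 125 124 123 123 124 123 128 128 128 132 134 133
  135 134 134 132]
 [129 128 128 129 129 129 128 129 130 128 127 121 130 133 131 134 133 132
  135 130 136 136]
 [128 130 128 127 128 129 127 128 129 128 126 120 131 137 134 133 137 136
  137 135 132 134]]
```

Request:
{"op": "step_arm", "data": {
  "rows": [
    [0,0,0.0025,0,0],
    [0,-0.01,0.0025,0,0],
    [0,-0.02,0.0025,0,0],
    [0,-0.027,0.0025,0,0],
    [0,-0.033,0.0025,0,0],
    [0,-0.038,0.0025,0,0],
    [0,-0.043,0.0025,0,0],
    [0,-0.043,0.0025,0,0]
  ],
  "newtons": 25
}}

```text
t: 12.85
eef_pos: [0.5084, -0.1226, 0.133]
ee_rot: [3.141, -0.0, -1.571]
force: [0.6, 0.8, 0.1]
width: 0.0094
gripper_force: 25.0
```

Run:
```python
from h import *
s=arm.get_state(); print(s["t"],s["eef_pos"],s["force"],s["moment"])
t=cam("top"); a=cam("scene")
w=np.hstack([cv2.resize(t[0][165:225,340:400],(400,400),interpolation=2),cv2.resize(a[0][140:190,255:305],(400,400),interpolation=2)])
cv2.imwrite("pics/w7.png",w)
```

```text
12.85 [ 0.50837961 -0.12264493  0.13300043] [0.58955204 0.76073005 0.11812213] [0.04167344 0.09194433 0.01645804]
```

View pics/w7.png

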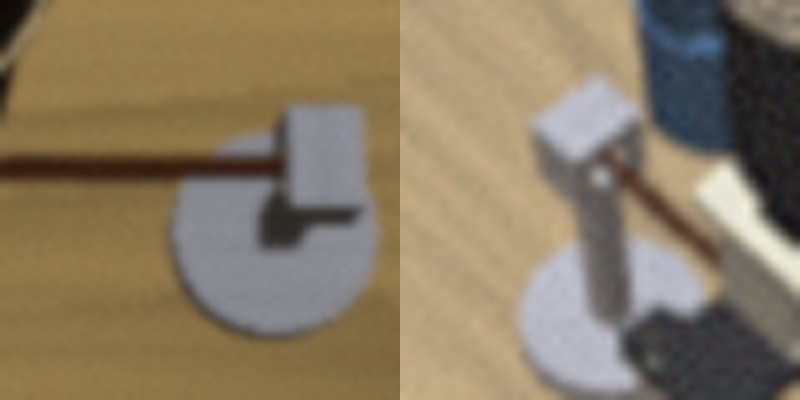

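The tip appears to be entering at the upper part of the hole, and the gauge has not moved (base centre still (381.2,199.8)). I'll lower slightly and go on.

Request:
{"op": "step_arm", "data": {
  "rows": [
    [0,0,-0.0015,0,0],
    [0,-0.005,-0.0015,0,0],
    [0,-0.01,-0.0015,0,0],
    [0,-0.015,-0.0015,0,0],
    [0,-0.02,-0.0015,0,0],
    [0,-0.025,-0.0015,0,0],
    [0,-0.03,-0.0015,0,0],
    [0,-0.035,-0.0015,0,0],
    [0,-0.04,-0.0015,0,0],
    [0,-0.04,-0.0015,0,0]
  ],
  "newtons": 25
}}

```text
t: 13.95
eef_pos: [0.5084, -0.1626, 0.1315]
ee_rot: [3.142, -0.0, -1.571]
force: [-0.6, 0.5, -0.1]
width: 0.009
gripper_force: 25.0
```

Run:
```python
from h import *
s=arm.get_state(); print(s["t"],s["eef_pos"],s["force"],s["moment"])
t=cam("top"); a=cam("scene")
w=np.hstack([cv2.resize(t[0][165:225,350:410],(400,400),interpolation=2),cv2.resize(a[0][140:190,255:305],(400,400),interpolation=2)])
cv2.imwrite("pics/w8.png",w)
```

```text
13.95 [ 0.50843008 -0.16264864  0.13150727] [-0.59287401  0.53085158 -0.13489465] [ 0.04854289  0.11180571 -0.0120736 ]
```

View pics/w8.png

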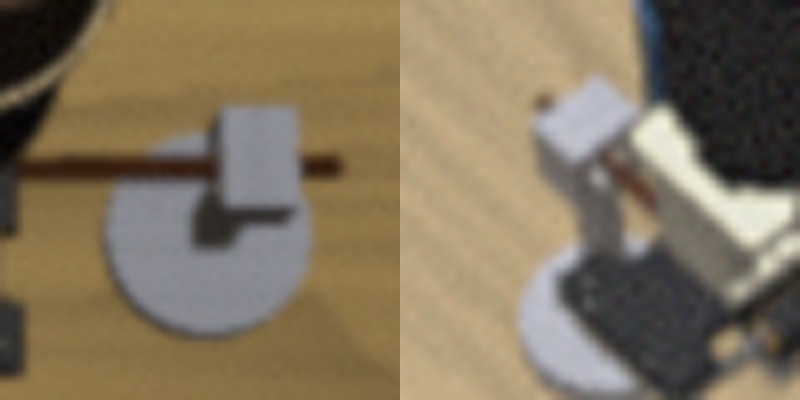

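The rod tip now sticks out on the far side, at (340,167) in the left crop. I'll push on to half way.

Request:
{"op": "step_arm", "data": {
  "rows": [
    [0,-0.008,0,0,0],
    [0,-0.016,0,0,0],
    [0,-0.024,0,0,0],
    [0,-0.032,0,0,0],
    [0,-0.04,0,0,0],
    [0,-0.048,0,0,0],
    [0,-0.056,0,0,0],
    [0,-0.064,0,0,0],
    [0,-0.07,0,0,0],
    [0,-0.075,0,0,0],
    [0,-0.075,0,0,0],
    [0,-0.075,-0.002,0,0],
    [0,-0.075,-0.004,0,0],
    [0,-0.075,-0.004,0,0]
  ],
  "newtons": 25
}}

```text
t: 15.45
eef_pos: [0.5082, -0.2367, 0.1272]
ee_rot: [3.141, 0.0, -1.571]
force: [-0.2, 0.3, 0.2]
width: 0.0089
gripper_force: 25.0
```

Run:
```python
from h import *
s=arm.get_state(); print(s["t"],s["eef_pos"],s["force"],s["moment"])
t=cam("top");g=t[0][...,2].astype(int)
print(g[188:194,396:440:2])
for y in(-.401,-.411,-.421):print(proj(t,[.508,y,.15]))
```

```text
15.45 [ 0.5082175  -0.23674858  0.12716591] [-0.16174795  0.31330864  0.15173517] [ 0.00575444  0.10799064 -0.01455675]
[[113 112 108 105 108 108 108 110 110 109 107  88  88  88  93  97 118 142
  143 144 143 143]
 [ 74  72  73  74  71  73  74  75  73  74  70  62  59  59  65  63  93 139
  140 142 142 142]
 [ 60  58  58  58  57  57  57  57  59  57  58  59  55  55  56  56  82 141
  141 142 141 142]
 [ 65  63  62  63  66  74  72  74  72  75  75  74  75  70  74  73  96 144
  144 145 144 145]
 [ 97  97  98  96 100 115 116 116 116 116 115 117 118 117 117 117 126 150
  153 153 152 153]
 [137 137 135 138 139 145 144 144 145 146 145 147 146 147 147 146 150 157
  156 157 156 156]]
[425.18845699 189.72995391]
[428.94370119 189.70408914]
[432.69891934 189.67822455]
```

Request:
{"op": "step_arm", "data": {
  "rows": [
    [0,0,0,0,0.015],
    [0,0,0,0,0.02],
    [0,0,0,0,0.03],
    [0,0,0,0,0.045],
    [0,0,0,0,0.06],
    [0,0,0,0,0.06],
    [0,0,0.02,0,0.06],
    [0,0,0.05,0,0.06],
    [0,0,0.09,0,0.06],
    [0,0.03,0.13,0,0.06],
    [0,0.07,0.15,0,0.06],
    [0,0.12,0.15,0,0.06],
    [0,0.17,0.15,0,0.06],
    [0,0.22,0.15,0,0.06],
    [0,0.27,0.15,0,0.06],
    [0,0.27,0.15,0,0.06],
    [0,0.27,0.15,0,0.06]
  ]
}}

```text
t: 17.2
eef_pos: [0.5083, 0.0342, 0.2776]
ee_rot: [3.142, -0.0, -1.568]
force: [0.5, -1.1, 1.0]
width: 0.0602
gripper_force: 0.0
```

Run:
```python
from h import *
s=arm.get_state(); print(s["t"],s["eef_pos"],s["force"])
t=cam("top"); a=cam("scene")
w=np.hstack([cv2.resize(t[0][150:240,340:440],(400,360),interpolation=2),cv2.resize(a[0][120:210,235:335],(400,360),interpolation=2)])
cv2.imwrite("pics/w9.png",w)
```

```text
17.2 [0.50829406 0.03418602 0.27756353] [ 0.45935548 -1.07791847  0.95890544]
```

View pics/w9.png

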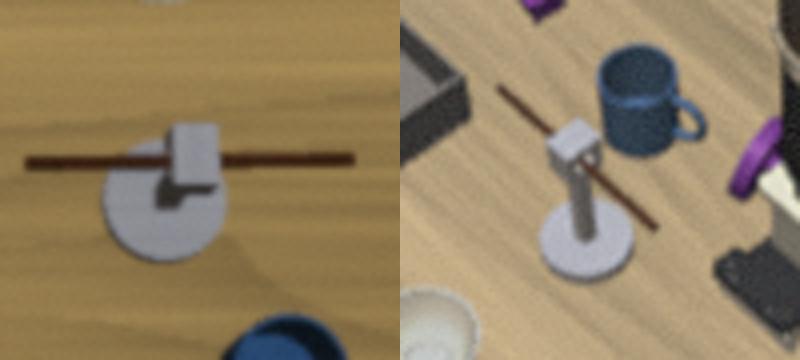

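The gauge stands, and the rod sticks out of the eye about equally on both sides: its ends are at (25,163) and (353,159) in the left crop. I'll hand the job in.

```bash
python3 -c "
from station import arm
print(arm.job_done())"
```

```text
the job is handed in; nothing more can be done
None
```

The gauge stands upright with the pointer rod about half way through its eye, the robot clear of everything and the pots, jar, mug and bowl never knowingly touched; the job was handed in at about 17 s, with no verdict returned.

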